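# Pin a clamshell tube carrier shut and hold its seal pressed

## Robot

A 7-joint arm with a two-finger parallel gripper is mounted at the origin on a cart in front of the work surface, level with it; the furniture and walls round the work are solid. World frame = base frame: x ahead of the robot, y to its left, z up, the work surface at z = 0. Lengths are in m, angles in rad, forces in N, time in s.
With the tool pointing down it reaches from about 0.425 to 0.925 m from the base axis. Payload 6.8 kg.
Tool frame: the origin (TCP) lies midway between the tips of the shut fingers; the grasp point (between the pads) lies 19 mm behind it; x points along the fingers, y is the direction in which the jaws open and shut, and the axes are right-handed (so a half turn about x gives the same grasp; the last joint's range is limited). The gripper opens to 85 mm and grips with 20 to 120 N. Pads are 22 mm wide; open, the fingers measure 114 mm over their backs; the gripper's body (76 mm by 85 mm) begins 54 mm behind the grasp point. The pads swing forward as they close: fully open they stand 13 mm farther back than shut.
Start: joints at [1.2, 0.477, 0.022, 1.555, -0.011, 1.109, -0.083], TCP at [0.175, -0.652, 0.231] pointing down, gripper open.
Joint ranges: [-2.96, 2.96], [-0.34, 2.1], [-1.41, 1.46], [0.24, 2.44], [-1.37, 4.51], [0.17, 1.92], [-2.96, 2.96]. Speed limits (rad/s): [2.39, 2.39, 3.14, 3.14, 3.14, 3.14, 3.14].

## Interface

Orientations are given as a rotation vector (axis times angle).
In Python, from bench import r gives the robot as it stands.
- The arm moves only by the tool carry_out, never from a script. Its argument "targets" is one flat list of numbers, 7 for each row, row after row: the finger opening in m, from 0 to 0.0854, then the shift along the tool's x, y, z in m, then the turn, a rotation vector about the tool's x, y, z in units of 5 degrees (1.0 is 5 degrees). A call has 1 to 12 rows; each row is the pose to reach, as a shift and turn from the pose measured when the call began, along the tool's axes at that moment; what a row does not reach only later rows make up. A row lasts 1/8 s, in which the tool goes at most 62.5 mm and 10.7 degrees, less where a joint would pass 70% of its speed; a pose out of reach is approached as far as the arm can. A call with a gripper value outside its range is refused whole. The fingers move at their own pace and stop on an object; "squeeze" is the grip in N (left out, the last holds). Time passes only in rows, so rows that repeat a pose let the fingers close. It gives the time, the measured TCP pose, the force and the opening at its end, in the units of the state.
- r.get_obs(): the state, without advancing time (a new reading comes with each control period).
- r.grab_frame(name): name is "scene" or "side" or "wrist"; returns the picture (384x512x3 uint8, blue, green, red); there is no depth.
- r.camera_info(name): a dict with "fx", "fy", "cx", "cy" (pixels), "xyz" and "orientation" of the camera in the world. Camera axes: x right, y up, looking along -z (the intrinsics and any distortion apply to the point x, -y, -z); pixel columns grow to the right and rows downward; lengths in m; the calibration is good to about 2 mm. A picture is of the moment at which its call begins: read the wrist's pose just before it. camera_info takes no time and is no camera call; for the wrist camera it gives the pose at the moment of the call.
- r.hand_in(): hands the job in, once; it reports no verdict.
The state is a dict: "clock": time; "joints": joint angles; "qvel": joint speeds; "tau": joint torques, N m; "tcp_pos": TCP position; "orientation": TCP orientation; "contact_force": force on the tool from outside, world axes, zero at the start; "moment": the same for the moment, N m; "grip_width": finger opening in m.
Only numpy, scipy, OpenCV 4.12 (cv2) and the standard library are available. Lean on these libraries where they do the work, as an engineer would, in place of code of your own. Each camera call takes 0.05 s, during which the arm holds its last target. There are 200 camera calls.

## Task

Swing the blue lid of the tube carrier shut over the sample tube, then take the orange-handled locking pin from its stand and push it down through the lid's hole into the hole in the base until its collar sits on the lid. The lid's rubber seal springs it up a few millimetres, so finish while still gripping the pin by its orange handle and pressing it down firmly enough that the lid stays fully shut; do not let go. Leave the tube inside and do not disturb the timer, the specimen cup or the bottle.

Things in the scene. Friction and masses are not known exactly. Their poses are not given: they have to be found in the camera images.
- carrier: Tube carrier: grey block fixed to the bench, 116 (x) x 120 (y) x 36 mm high, with 132 mm long 6 mm thick straps at its foot. Origin: centre of its underside; z up; the lid's hinge runs along y at its +x edge, the pin hole is near its -x edge. A slot in its top (22 x 94 mm along y, centred at x +12 mm) holds the sample tube. It stands level.
- carrier_hole (a point): Centre of the mouth of the pin hole in the base's top face, at carrier (-43, 0, 36) mm: vertical, 12.5 mm wide, 25 mm deep.
- lid (a joint): Blue lid's angle above the seal frame, rad: 0 = lid lying on the seal; grows as it opens (0.6 to 1.1 at the start). The hinge has friction, so the lid stays where it is left; 1 to 2 N at the free edge moves it.
- seal (a joint): Black sprung seal frame under the lid, on the same hinge line, rad: 0 = fully up (its normal state), standing 0.05 rad proud of the base so that a shut lid left alone stays about 5 mm up at its free edge; 0.05 = pressed fully down, lid flat on the base (hard stop). The lid's angle above the base is lid + 0.05 - seal. About 8 N down at the lid's hole presses it all the way; let go, it springs back up
- lid_hinge (a point): Middle of the lid's hinge line, at carrier (60, 0, 36) mm, on the plane of the lid's underside. The lid turns about the carrier's y axis. Lid plate: 10 mm thick, 116 mm wide, from 2 to 125 mm from the hinge line.
- lid_hole (a point): Centre of the pin hole in the lid's upper face, 103 mm from the hinge line and 10 mm above the lid's underside; through hole 13 mm wide. Its z axis is the lid's outward normal. With the lid pressed fully shut it lies 10 mm above carrier_hole, in line with it.
- pin: Locking pin, 69 mm long, upright in its stand at the start. Steel shank 10 mm thick and 30 mm long with a tapered foot, then a steel collar 28 mm across and 5 mm thick, then a round orange handle 18 mm across and 34 mm tall to grip. Origin: centre of the foot's end; z points along the pin towards the handle. About 60 g.
- pin_tip (a point): Lower end of the pin (same as the pin's origin).
- pin_collar (a point): Centre of the underside of the pin's collar, 30 mm above the pin's tip; the handle runs from 5 to 39 mm above this point.
- pin_stand: Pin stand: fixed grey block 56 x 56 x 40 mm high on a 66 x 66 mm black foot, with a vertical 12.5 mm hole in which the pin stands, its collar on the block's top. Origin: centre of the underside.
- sample_tube: Sample tube with red cap, 88 mm long, 16 mm thick, lying in the carrier's slot below the rim. Origin: under its middle, at its lowest side.
- timer: Bystander: white bench timer, 62 x 62 x 22 mm. Origin: centre of the underside.
- cup: Bystander: specimen cup with dark red lid, 53 mm wide, 59 mm high. Origin: centre of the underside.
- bottle: Bystander: small brown bottle, 36 mm wide, 75 mm high. Origin: centre of the underside.
Mind the look-alikes: they are no part of the job. What is shaped like the carrier but pink or turquoise is not meant.

How it is judged:
On the way, in this order (a step that is already met when the one before it is completed fails the run):
1. the lid is swung shut onto its seal (value of joint lid below 0.09 rad), for 0.2 s.
2. the pin is through the lid and in the hole of the base (horizontal distance between pin_tip and carrier_hole below 0.004 m and angle between pin's own z axis and vertical below 0.12 rad and z of pin_tip in the frame of carrier_hole below -0.008 m), for 0.1 s.
At the end, for the whole second after the job is handed in: Lid under 0.02, seal over 0.035 rad; pin upright within 0.12 rad, its tip over 15 mm deep and within 4 mm of the base hole axis, collar within 4 mm of the lid hole mouth; fingers on the pin with over 3 N, under 20 mm/s; tube within 25 mm of carrier centre, below 24 mm (value of joint lid below 0.02 rad and value of joint seal above 0.035 rad and horizontal distance between pin_tip and carrier_hole below 0.004 m and angle between pin's own z axis and vertical below 0.12 rad and z of pin_tip in the frame of carrier_hole below -0.015 m and distance between pin_collar and lid_hole below 0.004 m and contact force between the fingers and pin above 3 N and horizontal distance between sample_tube and carrier below 0.025 m and height (world z) of sample_tube below 0.024 m and linear speed of pin below 0.02 m/s); the arm keeps its last pose, push and grip.
It fails at once if the timer is knocked away (moved over 25 mm) (distance of timer from where it was at the start of the episode above 0.025 m).
It fails at once if the cup is knocked away (moved over 25 mm) (distance of cup from where it was at the start of the episode above 0.025 m).
It fails at once if the bottle is knocked away (moved over 25 mm) (distance of bottle from where it was at the start of the episode above 0.025 m).
It also fails if it takes over 48 s, if anything falls off the work surface, if the arm or the gripper's body presses on something with over 40 N, if the wrist force passes 120 N, or if a joint passes its speed limit or range.

## Working session

There is one attempt and no reset: what is moved stays moved. The work goes in short steps, Python scripts to look and compute and a tool call to move; the robot and the scene stay as the last step left them, time stands still between calls to the robot, and variables do not carry over. Pictures are saved under pics/ and viewed, about 8 in all and at most 12, crops included, and the job is handed in when it is done.

Besides the shell and the picture viewer there is one more tool, called after "Request:" as name(argument=value, ...) on one line, values as JSON. carry_out: Moves the arm, as the interface text tells. Its arguments: {"type":"object","properties":{"targets":{"type":"array","items":{"type":"number"}},"squeeze":{"type":"number"}},"required":["targets"]}

```bash
ls; mkdir -p pics
cat > h.py <<'E'
import numpy as np, cv2
from scipy.spatial.transform import Rotation as R
from bench import r
E
python3 - <<'E'
from h import *
for n in ("scene","side"):
    im=r.grab_frame(n); cv2.imwrite(f"pics/{n}0.png",cv2.resize(im,(800,600),interpolation=cv2.INTER_CUBIC)); cv2.imwrite(f"pics/{n}0_raw.png",im)
    print(n,r.camera_info(n))
o=r.get_obs(); print(o)
print(r.camera_info("wrist"))
E
```

```text
pics
scene {'fx': 360.4731764344471, 'fy': 360.4731764344471, 'cx': 255.98602131240102, 'cy': 191.16519875033305, 'xyz': array([0.13851018, 0.54990988, 0.82154763]), 'orientation': array([ 0.29655585, -0.9664896 , -2.4132397 ])}
side {'fx': 405.932996771346, 'fy': 405.932996771346, 'cx': 254.6262497857889, 'cy': 187.1662383257415, 'xyz': array([0.15470195, 0.81603147, 0.5516796 ]), 'orientation': array([ 0.30318917, -1.43516837, -2.34312759])}
{'clock': 0.1, 'joints': array([ 1.19991986,  0.47770467,  0.02231968,  1.55632871, -0.01151578,
        1.10929769, -0.08309356]), 'qvel': array([ 0.00085089, -0.00156474,  0.00070478, -0.0015736 , -0.00141175,
       -0.00122873, -0.00044004]), 'tau': array([ 4.48560299e-03, -5.97754133e+01,  1.61307435e+00, -2.81955349e+01,
        1.27285643e-02,  4.89512182e-03, -1.14041188e-05]), 'tcp_pos': array([ 0.17521297, -0.65132244,  0.23044112]), 'orientation': array([ 2.0815191 ,  0.27681767, -2.08215251]), 'contact_force': array([ 0.06133886,  0.61983513, -0.26456685]), 'moment': array([ 0.01030219, -0.00350487, -0.01625015]), 'grip_width': 0.08508238775331364}
{'fx': 306.7139319002262, 'fy': 306.7139319002262, 'cx': 257.8454927975676, 'cy': 195.8519421041851, 'xyz': array([ 0.24142098, -0.63323789,  0.37207779]), 'orientation': array([-0.23236247,  0.18028443, -1.30037845])}
```

View pics/scene0.png

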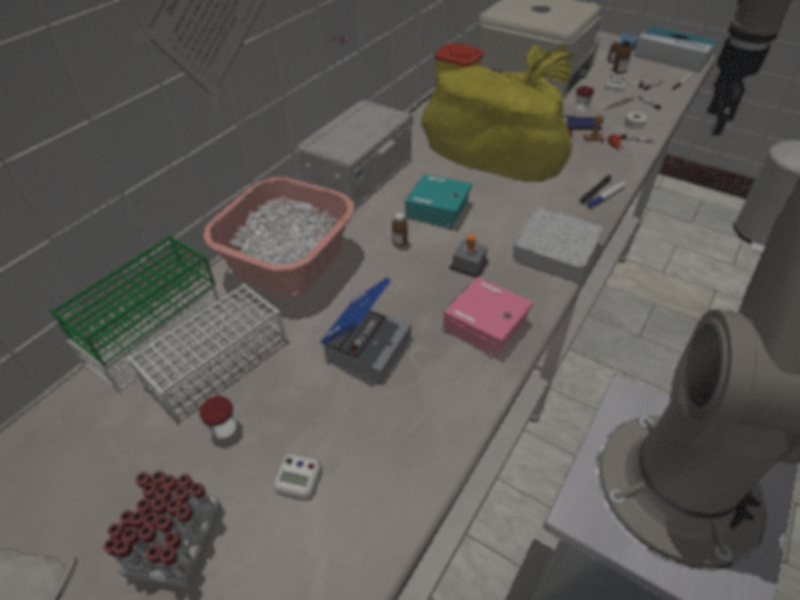

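View pics/side0.png

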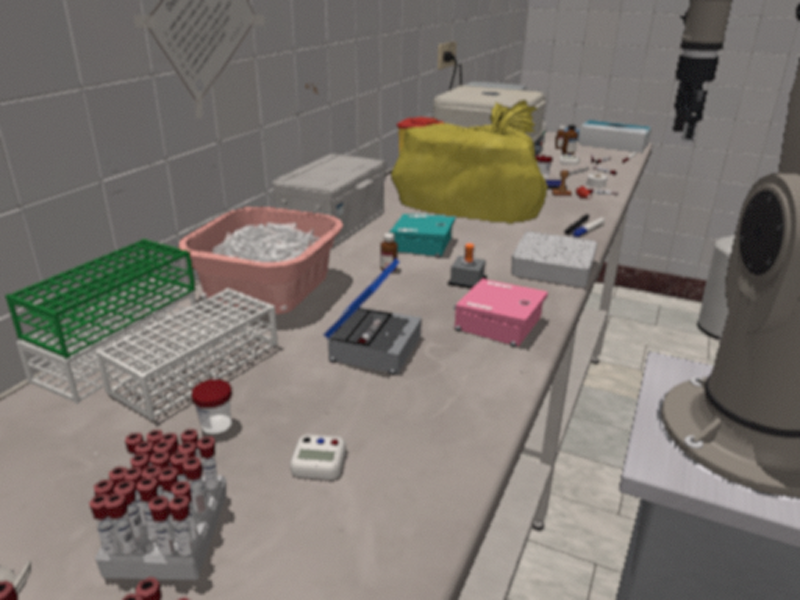

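The grey carrier with the blue lid is at scene px (367,335). The look-alikes are the pink block (487,315) and the turquoise block (438,200). The pin with the orange handle stands at (470,250), bottle (400,230), cup (218,418), timer (298,475). I choose the grey/blue carrier and will check it in a crop.

Run:
```python
from h import *
a=cv2.imread("pics/scene0_raw.png")[135:255,195:345]; b=cv2.imread("pics/side0_raw.png")[145:245,195:345]
f=lambda i:cv2.resize(i,None,fx=5.3,fy=5.3,interpolation=cv2.INTER_CUBIC)
# scale to 800x600 stacked not possible; side by side at 4x -> two halves
a=cv2.imread("pics/scene0_raw.png")[140:255,200:320]; b=cv2.imread("pics/side0_raw.png")[145:245,200:320]
f=lambda i:cv2.resize(i,(480,int(i.shape[0]*4)),interpolation=cv2.INTER_CUBIC)
A=f(a)[:,:400] if 0 else cv2.resize(a,None,fx=6.6,fy=5.2,interpolation=cv2.INTER_CUBIC)
cv2.imwrite("pics/cs.png",cv2.convertScaleAbs(cv2.resize(a,(600,575),interpolation=cv2.INTER_CUBIC),alpha=1.6))
cv2.imwrite("pics/cd.png",cv2.convertScaleAbs(cv2.resize(b,(600,500),interpolation=cv2.INTER_CUBIC),alpha=1.6))
```

```text
(no output)
```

View pics/cs.png

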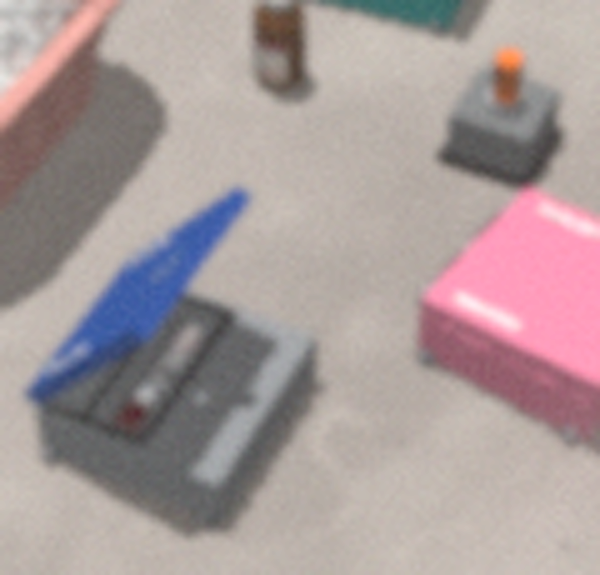

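View pics/cd.png

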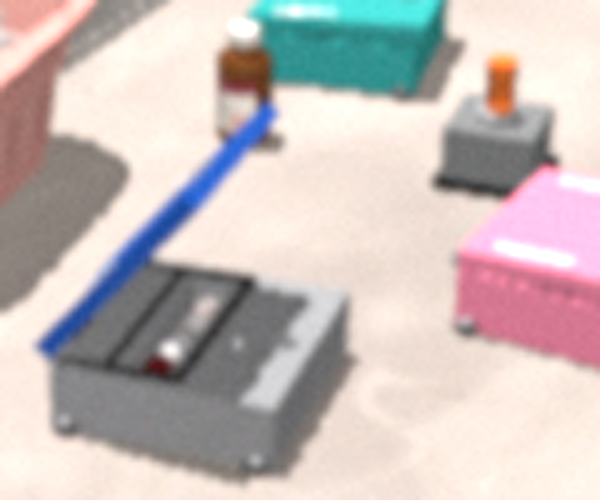

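```bash
cat >> h.py <<'E'
def ray(ci,u,v):
    d=np.array([(u-ci["cx"])/ci["fx"],-(v-ci["cy"])/ci["fy"],-1.])
    return ci["xyz"],R.from_rotvec(ci["orientation"]).apply(d)
def onz(ci,u,v,z):
    c,d=ray(ci,u,v); return c+d*(z-c[2])/d[2]
def tri(rs):
    A=0;b=0
    for c,d in rs:
        d=d/np.linalg.norm(d);P=np.eye(3)-np.outer(d,d);A=A+P;b=b+P@c
    return np.linalg.solve(A,b)
def proj(ci,p):
    q=R.from_rotvec(ci["orientation"]).inv().apply(np.asarray(p)-ci["xyz"])
    return np.stack([ci["cx"]+ci["fx"]*q[...,0]/-q[...,2],ci["cy"]-ci["fy"]*q[...,1]/-q[...,2]],-1)
E
python3 - <<'E'
from h import *
np.set_printoptions(precision=4,suppress=True)
S=r.camera_info("scene");D=r.camera_info("side")
cs=lambda u,v:((u+.5)/5-.5+200,(v+.5)/5-.5+140)
cd=lambda u,v:((u+.5)/5-.5+200,(v+.5)/5-.5+145)
pts={"far-x":((318,338),(350,292),.036),"near-x":((200,492),(272,408),.036),"near+x":((40,415),(53,363),.036),"pintop":((511,52),(502,60),.079),"collar":((508,112),(502,117),.043),
"lidfar":((240,192),(268,110),.12),"lidnear":((36,392),(48,345),.05)}
for k,(a,b,z) in pts.items():
    print(k,onz(S,*cs(*a),z),onz(D,*cd(*b),z),tri([ray(S,*cs(*a)),ray(D,*cd(*b))]))
for n,u,v in(("cup",218,432),("timer",298,480),("bottle",400,243)):
    print(n,onz(S,u*.64,v*.64,0))
E
```

```text
far-x [ 0.5    -0.0371  0.036 ] [ 0.5006 -0.0331  0.036 ] [ 0.5029 -0.0406  0.0314]
near-x [0.4954 0.0901 0.036 ] [0.49  0.085 0.036] [0.4891 0.0939 0.0427]
near+x [0.601  0.0942 0.036 ] [0.6025 0.0951 0.036 ] [0.6026 0.0935 0.0348]
pintop [ 0.5044 -0.2773  0.079 ] [ 0.501  -0.2632  0.079 ] [ 0.51   -0.2906  0.0671]
collar [ 0.4955 -0.2627  0.043 ] [ 0.4978 -0.2611  0.043 ] [ 0.4977 -0.2647  0.0411]
lidfar [ 0.5556 -0.0432  0.12  ] [ 0.5574 -0.0523  0.12  ] [ 0.5505 -0.0365  0.1279]
lidnear [0.6048 0.0906 0.05  ] [0.6009 0.1015 0.05  ] [0.6127 0.0827 0.0369]
cup [0.661  0.3083 0.    ]
timer [ 0.4948  0.3022 -0.    ]
bottle [ 0.6645 -0.254   0.    ]
```

The crops confirm the grey block with the blue lid and the tube in its slot: near corners at crop (200,490) and (40,415). The orange pin is in the grey stand at (510,80). The carrier centre is about (0.55, 0.03) with yaw near 0, and the pin is at about (0.50, -0.264).

```bash
cat >> h.py <<'E'
np.set_printoptions(precision=4,suppress=True)
def down(yaw): # tool x down, tool y horizontal at yaw
    x=np.array([0,0,-1.]);y=np.array([np.cos(yaw),np.sin(yaw),0]);return R.from_matrix(np.stack([x,y,np.cross(x,y)],1))
def go(p,Rt):
    o=r.get_obs();R0=R.from_rotvec(o["orientation"])
    print("shift",R0.inv().apply(np.asarray(p)-o["tcp_pos"]),"turn/5deg",np.degrees((R0.inv()*Rt).as_rotvec())/5,"t",o["clock"])
E
python3 - <<'E'
from h import *
o=r.get_obs();print(R.from_rotvec(o["orientation"]).as_matrix())
ci=r.camera_info("wrist");print(R.from_rotvec(ci["orientation"]).as_matrix())
S=r.camera_info("scene")
for n,u,v,z in(("bag left",430,140,0),("bag bottom",520,175,0),("bag right",570,160,0),("bagtop",510,90,.15),("granite",560,240,.03)):
    print(n,onz(S,u*.64,v*.64,z))
for y in (0,-np.pi/2,np.pi/2): go([.44,-.25,.23],down(y))
E
```

```text
[[-0.0005  0.2598 -0.9657]
 [ 0.0015 -0.9657 -0.2598]
 [-1.     -0.0016  0.0001]]
[[ 0.2586  0.9299  0.2614]
 [-0.966   0.2493  0.0685]
 [-0.0014 -0.2702  0.9628]]
bag left [ 0.8301 -0.6654  0.    ]
bag bottom [ 0.5486 -0.6402  0.    ]
bag right [ 0.466  -0.7732  0.    ]
bagtop [ 0.6538 -0.7597  0.15  ]
granite [ 0.3585 -0.4161  0.03  ]
shift [ 0.0009 -0.3187 -0.36  ] turn/5deg [-14.9883  -0.0112   0.0164] t 0.1
shift [ 0.0009 -0.3187 -0.36  ] turn/5deg [3.0117 0.0035 0.0182] t 0.1
shift [ 0.0009 -0.3187 -0.36  ] turn/5deg [-32.9883  -0.0263   0.005 ] t 0.1
```

Request:
carry_out(targets=[0.085, 0, -0.04, -0.05, 0.4, 0, 0, 0.085, 0, -0.08, -0.1, 0.8, 0, 0, 0.085, 0, -0.12, -0.15, 1.2, 0, 0, 0.085, 0, -0.16, -0.2, 1.6, 0, 0, 0.085, 0, -0.2, -0.25, 2, 0, 0, 0.085, 0, -0.24, -0.3, 2.4, 0, 0, 0.085, 0, -0.28, -0.35, 2.8, 0, 0, 0.085, 0, -0.31, -0.389, 3.01, 0, 0, 0.085, 0, -0.311, -0.389, 3.01, 0, 0, 0.085, 0, -0.311, -0.389, 3.01, 0, 0])

```text
clock: 1.35
tcp_pos: [0.4695, -0.2502, 0.2305]
orientation: [-2.219, -0.002, 2.223]
contact_force: [-0.5, 0.4, 0.5]
grip_width: 0.0849
```

Run:
```python
from h import *
import json
def shot(k):
    ci=r.camera_info("wrist");im=r.grab_frame("wrist");cv2.imwrite(f"pics/{k}_raw.png",im)
    json.dump({a:np.asarray(b).tolist() for a,b in ci.items()},open(f"pics/{k}.json","w"));return im
im=shot("w1");cv2.imwrite("pics/w1.png",cv2.convertScaleAbs(cv2.resize(im,(800,600),interpolation=cv2.INTER_CUBIC),alpha=1.5))
print(r.get_obs()["tcp_pos"],r.get_obs()["joints"])
go([.5,.03,.28],down(-np.pi/2))
```

```text
[ 0.469  -0.2511  0.2306] [ 0.5084  0.2518 -0.1582  1.8875  0.0458  1.0078 -1.2417]
shift [-0.0492 -0.2812 -0.0305] turn/5deg [-0.0162  0.0193  0.014 ] t 1.4
```

View pics/w1.png

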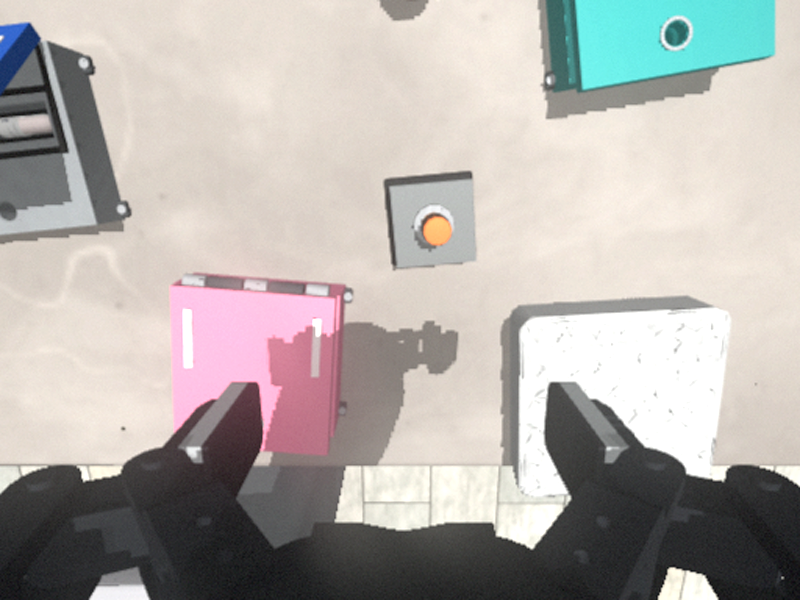

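The pin's orange top is at (436,230) on its grey stand. The carrier's hole is at about (8,211), and the pink decoy is below it. Next I look from over the carrier.

Request:
carry_out(targets=[0.0, -0.01, -0.05, -0.005, 0, 0, 0, 0.0, -0.02, -0.1, -0.01, 0, 0, 0, 0.0, -0.03, -0.15, -0.015, 0, 0, 0, 0.0, -0.04, -0.2, -0.02, 0, 0, 0, 0.0, -0.05, -0.25, -0.025, 0, 0, 0, 0.0, -0.05, -0.281, -0.03, 0, 0, 0, 0.0, -0.05, -0.281, -0.03, 0, 0, 0, 0.0, -0.05, -0.281, -0.03, 0, 0, 0])

```text
clock: 2.4
tcp_pos: [0.4993, 0.0274, 0.2806]
orientation: [-2.216, 0.005, 2.222]
contact_force: [-0.2, -0.4, 0.3]
grip_width: 0.0
```

Run:
```python
from h import *
import json
J=json.load(open("pics/w1.json"));J={k:np.array(v) for k,v in J.items()}
print("pin",onz(J,436*.64-.2,230*.64-.2,.079),"collar",onz(J,434*.64-.2,224*.64-.2,.045),"hole",onz(J,8*.64,211*.64,.036))
ci=r.camera_info("wrist");im=r.grab_frame("wrist");cv2.imwrite("pics/w2_raw.png",im)
json.dump({a:np.asarray(b).tolist() for a,b in ci.items()},open("pics/w2.json","w"))
cv2.imwrite("pics/w2.png",cv2.convertScaleAbs(cv2.resize(im,(800,600),interpolation=cv2.INTER_CUBIC),alpha=1.5))
print(r.get_obs()["tcp_pos"],r.get_obs()["joints"])
```

```text
pin [ 0.5037 -0.2694  0.079 ] collar [ 0.5037 -0.2703  0.045 ] hole [0.5116 0.0233 0.036 ]
[0.4993 0.0273 0.2806] [ 0.1397  0.1641 -0.3563  1.8834  0.0629  1.1071 -1.8163]
```

View pics/w2.png

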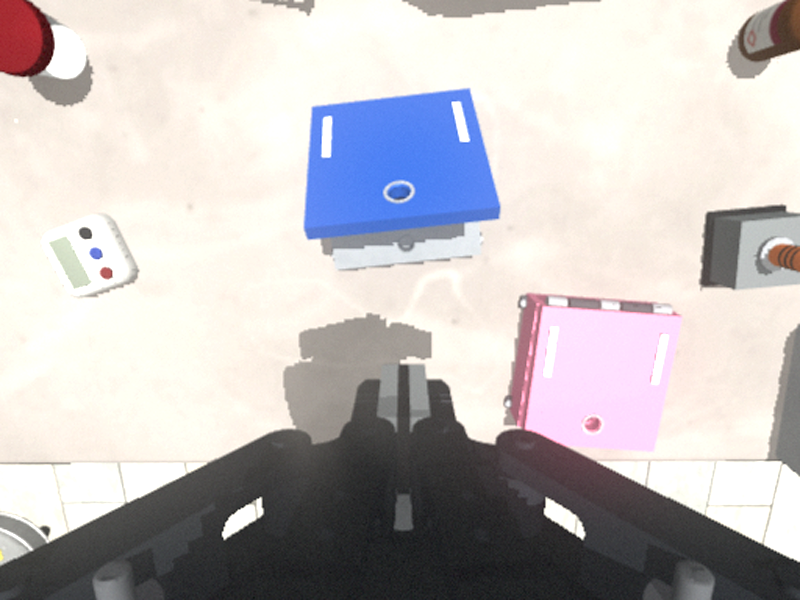

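```bash
cat > fit.py <<'E'
from h import *
import json
from scipy.optimize import least_squares
def model(p,pts):
    x,y,yaw,a=p;out=[]
    for kind,q in pts:
        if kind=="l": d,yy,h=q;c=np.array([.06-d*np.cos(a)+h*np.sin(a),yy,.036+d*np.sin(a)+h*np.cos(a)])
        else: c=np.array(q)
        out.append(R.from_euler("z",yaw).apply(c)+[x,y,0])
    return np.array(out)
def fit(k,pts,uv,w):
    J={a:np.array(b) for a,b in json.load(open(f"pics/{k}.json")).items()}
    uv=np.array(uv)*.64-.2;w=np.array(w)[:,None]
    f=lambda p:((proj(J,model(p,pts))-uv)*w).ravel()
    s=least_squares(f,[.55,.03,.03,.9]);print(s.x,"\n",(s.fun.reshape(-1,2)/w).round(1).tolist());return s.x
E
python3 - <<'E'
from fit import *
L=[("l",(.125,.058,.01)),("l",(.125,-.058,.01)),("l",(.002,.058,.01)),("l",(.002,-.058,.01)),("l",(.103,0,.01)),("b",(-.043,0,.036)),("b",(-.058,.06,.036)),("b",(-.058,-.06,.036))]
uv=[(306,230),(498,207),(313,107),(470,91),(399,191),(406,245),(337,268),(481,254)]
p=fit("w2",L,uv,[1,1,1,1,1,1,.5,.5])
print("hole",model(p,[L[5]]),"lidedge",model(p,[("l",(.125,0,.01))]),"hinge",model(p,[("l",(0,0,0))]))
a=p[3]
for ang in (a,.8,.6,.4,.2,.1,.05): q=p.copy();q[3]=ang;print(ang,"at d=100",model(q,[("l",(.1,0,.01))]))
E
```

```text
[0.5531 0.0299 0.0997 0.8805] 
 [[-1.6, -0.7], [1.9, 0.5], [-0.6, 0.0], [-0.0, -1.3], [0.2, 1.1], [0.1, 0.0], [-1.1, 1.8], [0.3, 1.0]]
hole [[0.5104 0.0256 0.036 ]] lidedge [[0.5413 0.0287 0.1388]] hinge [[0.6129 0.0358 0.036 ]]
0.880521365864321 at d=100 [[0.5572 0.0303 0.1195]]
0.8 at d=100 [[0.5507 0.0296 0.1147]]
0.6 at d=100 [[0.5363 0.0282 0.1007]]
0.4 at d=100 [[0.5251 0.027  0.0842]]
0.2 at d=100 [[0.5173 0.0263 0.0657]]
0.1 at d=100 [[0.5148 0.026  0.0559]]
0.05 at d=100 [[0.514  0.0259 0.051 ]]
```

The carrier fit is good (residuals up to 2 px): centre (0.553, 0.030), yaw 0.10, lid about 0.88 rad. Next I push the lid down along its arc with the shut fingers.

Request:
carry_out(targets=[0, 0.04, -0.003, -0.04, 0, 0, 0, 0, 0.09, -0.003, -0.073, 0, 0, 0, 0, 0.141, -0.003, -0.069, 0, 0, 0, 0, 0.156, -0.003, -0.067, 0, 0, 0, 0, 0.171, -0.003, -0.063, 0, 0, 0, 0, 0.184, -0.003, -0.056, 0, 0, 0, 0, 0.197, -0.003, -0.047, 0, 0, 0, 0, 0.211, -0.003, -0.039, 0, 0, 0, 0, 0.223, -0.003, -0.033, 0, 0, 0, 0, 0.231, -0.003, -0.031, 0, 0, 0, 0, 0.233, -0.003, -0.031, 0, 0, 0, 0, 0.233, -0.003, -0.031, 0, 0, 0])

```text
clock: 3.95
tcp_pos: [0.5288, 0.0303, 0.0473]
orientation: [-2.214, 0.006, 2.224]
contact_force: [-4.1, -1.1, 6.0]
grip_width: -0.0
```

Request:
carry_out(targets=[0, 0, 0, 0, 0, 0, 0, 0, 0, 0, 0, 0, 0, 0, 0, -0.06, 0, 0, 0, 0, 0, 0, -0.12, 0, 0.01, 0, 0, 0, 0, -0.15, 0, 0.03, 0, 0, 0, 0, -0.15, 0, 0.04, 0, 0, 0, 0, -0.15, 0, 0.04, 0, 0, 0])

```text
clock: 4.82
tcp_pos: [0.4884, 0.0303, 0.1966]
orientation: [-2.212, 0.006, 2.226]
contact_force: [0.3, -0.1, 0.2]
grip_width: 0.0005
```

Run:
```python
from h import *
import json
print(r.get_obs()["tcp_pos"])
ci=r.camera_info("wrist");im=r.grab_frame("wrist");cv2.imwrite("pics/w3_raw.png",im)
json.dump({a:np.asarray(b).tolist() for a,b in ci.items()},open("pics/w3.json","w"))
cv2.imwrite("pics/w3.png",cv2.convertScaleAbs(cv2.resize(im,(800,600),interpolation=cv2.INTER_CUBIC),alpha=1.5))
```

```text
[0.4884 0.0303 0.1966]
```

View pics/w3.png

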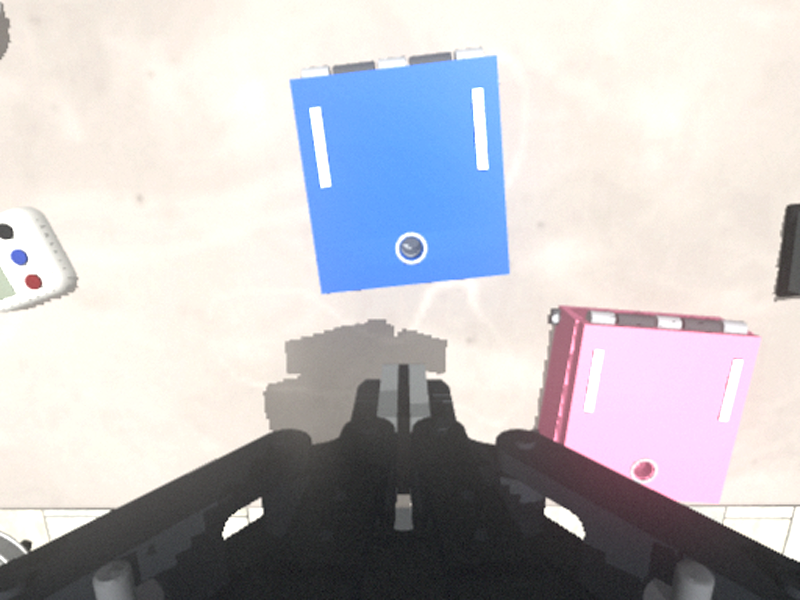

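The lid lies shut: corners (291,79), (497,56), (509,272) and (322,293), with the hole at (411,248).

Run:
```python
from fit import *
L=[("l",(.125,.058,.01)),("l",(.125,-.058,.01)),("l",(.002,.058,.01)),("l",(.002,-.058,.01)),("l",(.103,0,.01))]
p=fit("w3",L,[(322,293),(509,272),(291,79),(497,56),(411,248)],[1]*4+[2])
print("basehole",model(p,[("b",(-.043,0,.036))]),"lidhole",model(p,[L[4]]))
J={a:np.array(b) for a,b in json.load(open("pics/w3.json")).items()}
print("lidhole ray z.048",onz(J,411*.64-.2,248*.64-.2,.048),onz(J,411*.64-.2,248*.64-.2,.051))
go([.5037,-.2697,.16],down(-np.pi/2))
```

```text
[0.554  0.0299 0.0985 0.0156] 
 [[0.2, -0.3], [-0.4, 1.0], [-0.9, 0.1], [0.4, -0.5], [0.2, -0.0]]
basehole [[0.5112 0.0257 0.036 ]] lidhole [[0.5114 0.0257 0.0476]]
lidhole ray z.048 [0.5114 0.0259 0.048 ] [0.5119 0.0259 0.051 ]
shift [ 0.0364  0.2999 -0.0166] turn/5deg [-0.0572  0.0762 -0.005 ] t 4.875
```

Request:
carry_out(targets=[0.07, 0, 0.05, -0.003, 0, 0, 0, 0.07, 0.01, 0.1, -0.006, 0, 0, 0, 0.07, 0.02, 0.15, -0.009, 0, 0, 0, 0.07, 0.03, 0.2, -0.012, 0, 0, 0, 0.07, 0.036, 0.25, -0.014, 0, 0, 0, 0.07, 0.036, 0.29, -0.0165, 0, 0, 0, 0.07, 0.036, 0.3, -0.0165, -0.06, 0.08, 0, 0.07, 0.036, 0.3, -0.0165, -0.06, 0.08, 0, 0.07, 0.07, 0.3, -0.0165, -0.06, 0.08, 0, 0.07, 0.07, 0.3, -0.0165, -0.06, 0.08, 0])

```text
clock: 6.12
tcp_pos: [0.5018, -0.267, 0.1241]
orientation: [2.216, 0.006, -2.226]
contact_force: [0.3, 1.1, 0.8]
grip_width: 0.0698
```

Run:
```python
from h import *
import json
ci=r.camera_info("wrist");im=r.grab_frame("wrist");cv2.imwrite("pics/w4_raw.png",im)
json.dump({a:np.asarray(b).tolist() for a,b in ci.items()},open("pics/w4.json","w"))
cv2.imwrite("pics/w4.png",cv2.convertScaleAbs(cv2.resize(im,(800,600),interpolation=cv2.INTER_CUBIC),alpha=1.5))
# expected pin pixels
print(proj(ci,[[.5037,-.2697,.079],[.5037,-.2697,.045]])/.64, r.get_obs()["joints"])
go([.5037,-.2697,.051],down(-np.pi/2))
```

```text
[[411.1629 338.799 ]
 [410.1736 314.7272]] [ 0.5406  0.4393 -0.204   1.8931  0.117   0.8232 -1.2926]
shift [ 0.0746  0.0021 -0.001 ] turn/5deg [0.0311 0.0257 0.0164] t 6.175
```

View pics/w4.png

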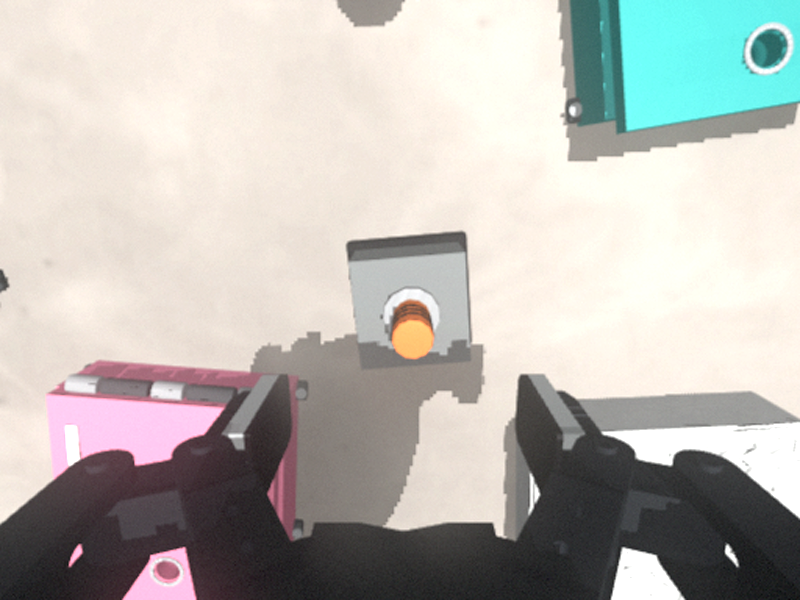

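The pin top is at (413,338), matching the prediction. Now I descend and grip.

Request:
carry_out(targets=[0.05, 0.025, 0.002, -0.001, 0, 0, 0, 0.05, 0.05, 0.002, -0.001, 0, 0, 0, 0.05, 0.068, 0.002, -0.001, 0, 0, 0, 0.05, 0.0745, 0.002, -0.001, 0, 0, 0, 0.05, 0.0745, 0.002, -0.001, 0, 0, 0, 0.03, 0.0745, 0.002, -0.001, 0, 0, 0, 0.015, 0.0745, 0.002, -0.001, 0, 0, 0, 0.005, 0.0745, 0.002, -0.001, 0, 0, 0, 0.005, 0.0745, 0.002, -0.001, 0, 0, 0, 0.005, 0.0745, 0.002, -0.001, 0, 0, 0], squeeze=80)

```text
clock: 7.42
tcp_pos: [0.5043, -0.2699, 0.0521]
orientation: [2.219, 0.004, -2.222]
contact_force: [-1.3, 0.4, 5.8]
grip_width: 0.0154
```

Request:
carry_out(targets=[0.005, -0.02, 0, 0, 0, 0, 0, 0.005, -0.05, 0, 0, 0, 0, 0, 0.005, -0.09, 0, 0, 0, 0, 0, 0.005, -0.1, 0, 0, 0, 0, 0, 0.005, -0.1, 0, 0, 0, 0, 0])

```text
clock: 8.05
tcp_pos: [0.5045, -0.2701, 0.1524]
orientation: [2.22, 0.003, -2.22]
contact_force: [-0.2, -0.5, -1.1]
grip_width: 0.0157
```

Run:
```python
from h import *
print(r.get_obs()["tcp_pos"],r.get_obs()["contact_force"])
go([.5112,.0257,.15],down(-np.pi/2))
```

```text
[ 0.5045 -0.2701  0.1524] [-0.2021 -0.4826 -1.1191]
shift [ 0.0025 -0.2957 -0.0075] turn/5deg [0.0288 0.0011 0.0028] t 8.05
```

Request:
carry_out(targets=[0.005, 0, -0.04, -0.001, 0, 0, 0, 0.005, 0, -0.09, -0.003, 0, 0, 0, 0.005, 0, -0.14, -0.004, 0, 0, 0, 0.005, 0, -0.19, -0.005, 0, 0, 0, 0.005, 0, -0.24, -0.006, 0, 0, 0, 0.005, 0, -0.28, -0.007, 0, 0, 0, 0.005, 0.01, -0.2957, -0.0075, 0, 0, 0, 0.005, 0.03, -0.2957, -0.0075, 0, 0, 0, 0.005, 0.042, -0.2957, -0.0075, 0, 0, 0, 0.005, 0.042, -0.2957, -0.0075, 0, 0, 0, 0.005, 0.042, -0.2957, -0.0075, 0, 0, 0])

```text
clock: 9.43
tcp_pos: [0.5114, 0.0254, 0.1106]
orientation: [2.221, 0.002, -2.221]
contact_force: [0.5, -0.4, -0.3]
grip_width: 0.0159
```

Run:
```python
from h import *
import json
o=r.get_obs();print(o["tcp_pos"],R.from_rotvec(o["orientation"]).as_matrix()[:,0],o["joints"])
ci=r.camera_info("wrist");im=r.grab_frame("wrist");cv2.imwrite("pics/w5_raw.png",im)
t=o["tcp_pos"]
for z in(.042,.012): print(z,proj(ci,t-[0,0,z]))
print("hole",proj(ci,[.5112,.0257,.051]))
json.dump({a:np.asarray(b).tolist() for a,b in ci.items()},open("pics/w5.json","w"))
cv2.imwrite("pics/w5.png",cv2.convertScaleAbs(cv2.resize(im[170:290,180:340],(800,600),interpolation=cv2.INTER_CUBIC),alpha=1.5))
```

```text
[0.5114 0.0254 0.1106] [-0.      0.0003 -1.    ] [ 0.0864  0.3887 -0.3123  2.0321  0.1721  0.7453 -1.8999]
0.042 [258.745 221.512]
0.012 [258.8888 240.8969]
hole [258.2128 212.8688]
```

View pics/w5.png

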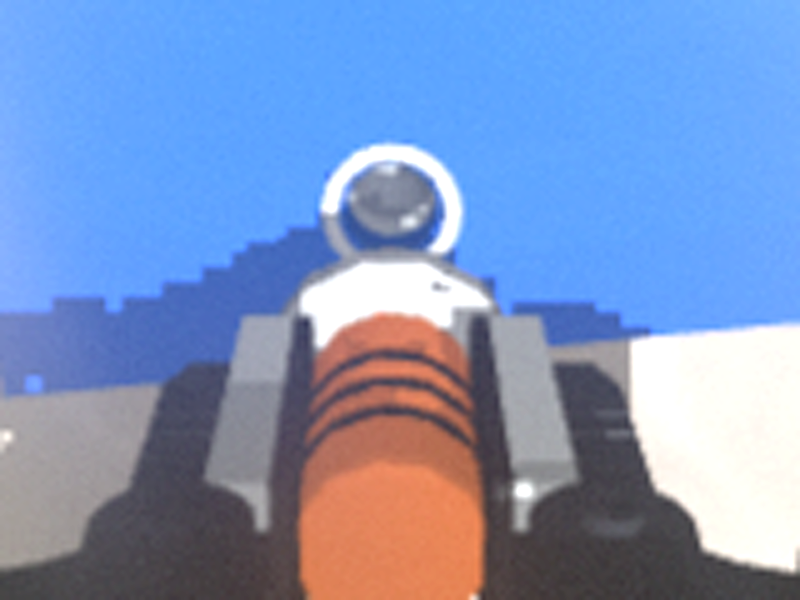

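Run:
```python
from h import *
import json
ci={a:np.array(b) for a,b in json.load(open("pics/w5.json")).items()}
for z in (.048,.051): print("hole",onz(ci,180+393.5/5-.5,170+203.5/5-.5,z))
t=np.array([.5114,.0254,.1106])
for dz in (-.012,-.007): print("collar far edge crop",(proj(ci,t+[.014,0,dz])-[179.5,169.5])*5-.5)
print((proj(ci,t+[0,0,-.007])-[179.5,169.5])*5-.5)
for s in(-1,1):print((proj(ci,t+[0,s*.014,-.007])-[179.5,169.5])*5-.5)
```

```text
hole [0.5121 0.0257 0.048 ]
hole [0.5131 0.0257 0.051 ]
collar far edge crop [396.4316 234.659 ]
collar far edge crop [396.5796 250.9366]
[396.3774 376.0416]
[529.2226 376.1248]
[263.5334 375.9583]
```

Request:
carry_out(targets=[0.005, 0.005, 0, -0.0014, 0, 0, 0, 0.005, 0.012, 0, -0.0014, 0, 0, 0, 0.005, 0.018, 0, -0.0014, 0, 0, 0, 0.005, 0.022, 0, -0.0014, 0, 0, 0, 0.005, 0.022, 0, -0.0014, 0, 0, 0])

```text
clock: 10.1
tcp_pos: [0.5127, 0.0254, 0.0884]
orientation: [2.22, 0.003, -2.221]
contact_force: [-1.0, -0.6, -0.0]
grip_width: 0.0156
```

Request:
carry_out(targets=[0.005, 0.004, 0, 0, 0, 0, 0, 0.005, 0.008, 0, 0, 0, 0, 0, 0.005, 0.008, 0, 0, 0, 0, 0])

```text
clock: 10.48
tcp_pos: [0.5124, 0.0254, 0.0801]
orientation: [2.22, 0.002, -2.222]
contact_force: [-0.1, -0.1, 0.2]
grip_width: 0.0153
```

Request:
carry_out(targets=[0.005, 0.004, 0, 0, 0, 0, 0, 0.005, 0.008, 0, 0, 0, 0, 0, 0.005, 0.012, 0, 0, 0, 0, 0, 0.005, 0.016, 0, 0, 0, 0, 0, 0.005, 0.016, 0, 0, 0, 0, 0])

```text
clock: 11.1
tcp_pos: [0.5124, 0.0254, 0.0638]
orientation: [2.219, 0.003, -2.222]
contact_force: [-0.5, -0.4, -0.4]
grip_width: 0.016
```

Insertion is free of contact so far. Now I press the collar onto the lid.

Request:
carry_out(targets=[0.005, 0.002, 0, 0, 0, 0, 0, 0.005, 0.004, 0, 0, 0, 0, 0, 0.005, 0.006, 0, 0, 0, 0, 0, 0.005, 0.006, 0, 0, 0, 0, 0, 0.005, 0.006, 0, 0, 0, 0, 0])

```text
clock: 11.72
tcp_pos: [0.5119, 0.0253, 0.058]
orientation: [2.218, 0.002, -2.223]
contact_force: [-2.8, -0.7, 6.1]
grip_width: 0.0159
```

Request:
carry_out(targets=[0.005, 0.001, 0, 0, 0, 0, 0, 0.005, 0.002, 0, 0, 0, 0, 0, 0.005, 0.002, 0, 0, 0, 0, 0])

```text
clock: 12.1
tcp_pos: [0.5119, 0.0254, 0.057]
orientation: [2.218, 0.002, -2.222]
contact_force: [-5.7, -0.1, 14.7]
grip_width: 0.0157
```

Request:
carry_out(targets=[0.005, 0.001, 0, 0.0004, 0, 0, 0, 0.005, 0.002, 0, 0.0006, 0, 0, 0, 0.005, 0.002, 0, 0.0006, 0, 0, 0, 0.005, 0.002, 0, 0.0006, 0, 0, 0])

```text
clock: 12.6
tcp_pos: [0.5118, 0.0254, 0.0566]
orientation: [2.219, 0.001, -2.221]
contact_force: [-5.6, -0.2, 20.2]
grip_width: 0.0157
```

Run:
```python
from h import *
o=r.get_obs();print(o["tcp_pos"],R.from_rotvec(o["orientation"]).as_matrix()[:,0],o["contact_force"],o["grip_width"])
a=r.grab_frame("side");b=r.grab_frame("wrist")
A=cv2.resize(a[130:250,190:320],(400,369),interpolation=cv2.INTER_CUBIC);B=cv2.resize(b[130:278,178:338],(400,369),interpolation=cv2.INTER_CUBIC)
cv2.imwrite("pics/f.png",cv2.convertScaleAbs(np.hstack([A,B]),alpha=1.5))
print(r.get_obs()["contact_force"])
```

```text
[0.5118 0.0254 0.0566] [-0.0007 -0.0011 -1.    ] [-5.6443 -0.1606 20.2457] 0.015730166247738726
[-6.3451 -0.673  19.3864]
```

View pics/f.png

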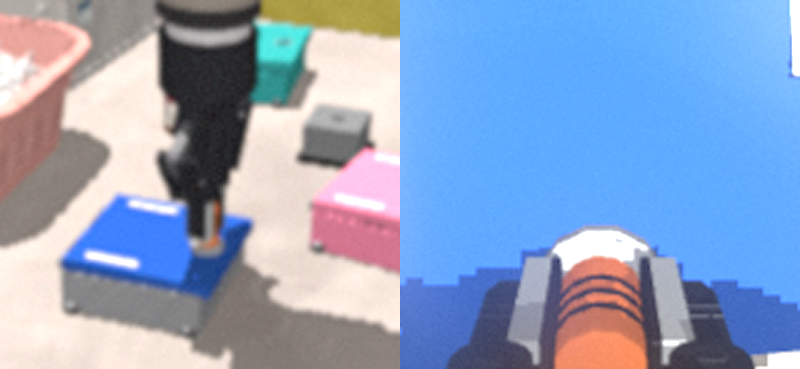

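The picture shows the lid flat on the base with no gap, the pin's collar seated on it and still gripped. The force is a steady 20 N or so against a stiff stop. Handing in.

Run:
```python
from h import *
print(r.hand_in()); o=r.get_obs();print(o["clock"],o["tcp_pos"],o["contact_force"],o["grip_width"])
```

```text
the job is handed in; nothing more can be done
None
the job is handed in; nothing more can be done
```

The blue lid is swung shut, and the locking pin is pushed through it into the base until its collar sits on the lid. The gripper still holds the pin by its orange handle and presses it down. I handed the job in about 12.7 s into the 48 s limit; hand-in gave no verdict.

- **Press:** the downward push held at 19–20 N, against the roughly 8 N that shuts the seal. Over the last steps the arm barely moved as the force rose, so it was against a hard stop.
- **Fit:** the pin went in without contact until the collar met the lid. The tool was within 0.1° of vertical and within 1 mm of the hole position I measured.
- **Last pictures:** the side view showed the lid flat on the base, and the wrist view showed the collar on the lid. The tube, timer, cup and bottle were not checked at the end. The arm never went near the last three, and the tube was seen lying in its slot at the start.
- **Disagreements:**
  - Separate pictures put the hole's x position 1–2 mm apart, so I used a compromise value.
  - A side force of about 6 N stayed on the pin while pressing.
  - The fingers read 15.7 mm on the 18 mm handle, but the grip held through lifting and pressing.

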